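# Show the cook: the lemon goes into the middle bowl

## Task

Show the cook that the lemon is for the middle-sized of the three white bowls: with the fingertips point at the lemon from a few centimetres above it and stay there for two seconds, then rise clear, point the same way over the centre of the middle-sized bowl, a few centimetres above its rim, stay two seconds, and finish still pointing there. Do not touch or move anything, and do not point low over the orange or the other two bowls on the way.

Things in the scene. Friction and masses are not known exactly. Their poses are not given: they have to be found in the camera images.
- lemon_center (a point): Centre of the lemon: a small oval yellow fruit with a nipple at each end, 79 mm long, 54 mm thick, lying on its side on a white saucer. The point is half-way up, 27 mm below its top; z is up, x runs along the fruit.
- orange_center (a point): Centre of the orange: a round fruit 76 mm across, bigger than the lemon, on the other, identical saucer; the point is 38 mm below its top. Leave alone.
- bowl_large_rim (a point): Centre of the mouth, at rim height, of the largest of three plain white round bowls: 170 mm across, 75 mm high. z is up. Leave alone.
- bowl_middle_rim (a point): Centre of the mouth, at rim height, of the middle-sized white round bowl: 128 mm across, 58 mm high. z is up. The three bowls stand in a row beyond the saucers, in any order.
- bowl_small_rim (a point): Centre of the mouth, at rim height, of the smallest white round bowl: 92 mm across, 44 mm high. z is up. Leave alone.
- saucer_lemon: White saucer under the lemon, 124 mm across, 14 mm high; origin at the centre of its underside.
- saucer_orange: White saucer under the orange, the same; origin at the centre of its underside.
- grater: Four-sided steel box grater standing on the left, 106 x 80 mm, 202 mm high with its wire handle; origin at the centre of its underside.
- mug: White mug on the right, 80 mm across, 95 mm high; origin at the centre of its underside.
- soap: White washing-up bottle far right, 68 mm across, 200 mm high, red cap; origin at the centre of its underside.
- jar: Glass jar with a steel lid, on the left, 70 mm across, 110 mm high; origin at the centre of its underside.
- spoon: Small wooden spoon, 150 mm long, lying on the counter between the saucers; origin at its underside.
Things that resemble listed ones, but are neither listed nor needed, are in the scene too. What is shaped like the saucer_lemon but red is not meant. What is shaped like the part that bears bowl_middle_rim but turquoise is not meant.

How it is judged:
On the way, in this order (a step that is already met when the one before it is completed fails the run):
1. The fingertips dwell just above the lemon (horizontal distance between the grasp point and lemon_center below 0.026 m and z of the grasp point in the frame of lemon_center between 0.043 and 0.112 m), for 1.5 s.
2. The fingertips dwell just above the centre of the middle-sized bowl (horizontal distance between the grasp point and bowl_middle_rim below 0.032 m and z of the grasp point in the frame of bowl_middle_rim between 0.012 and 0.085 m), for 1.5 s.
At the end, for the whole second after the job is handed in: The grasp point between the fingers (about 19 mm behind the tips) is within 32 mm of the middle bowl's axis and 12 to 85 mm above its rim, and nothing has moved more than 8 mm from where it stood. (For the lemon: within 26 mm sideways, 43 to 112 mm above its centre.) (all of step 2 and distance of each of lemon_center, orange_center, bowl_large_rim, bowl_middle_rim, bowl_small_rim, saucer_lemon, saucer_orange, grater, mug, soap, jar, spoon from where it was at the start of the episode below 0.008 m and linear speed of each of saucer_lemon, mug, soap, jar, grater below 0.03 m/s); the robot touches nothing.
It fails at once if The robot touches something (contact force between any of the fingers, the arm and anything else above 0.5 N).
It fails at once if Something is moved, lifted or carried (not (distance of each of lemon_center, orange_center, bowl_large_rim, bowl_middle_rim, bowl_small_rim, saucer_lemon, saucer_orange, grater, mug, soap, jar, spoon from where it was at the start of the episode below 0.012 m)).
It fails at once if The orange or a wrong bowl is pointed at: the grasp point comes within 26 mm of its axis, less than 80 mm above its top or rim ((horizontal distance between the grasp point and orange_center below 0.026 m and z of the grasp point in the frame of orange_center below 0.118 m) or (horizontal distance between the grasp point and bowl_large_rim below 0.026 m and z of the grasp point in the frame of bowl_large_rim below 0.08 m) or (horizontal distance between the grasp point and bowl_small_rim below 0.026 m and z of the grasp point in the frame of bowl_small_rim below 0.08 m)).
It also fails if it takes over 48 s, if anything falls off the work surface, if the arm or the gripper's body presses on something with over 40 N, if the wrist force passes 120 N, or if a joint passes its speed limit or range.

## Robot

A 7-joint arm with a two-finger parallel gripper is mounted at the origin on the work surface. World frame = base frame: x ahead of the robot, y to its left, z up, the work surface at z = 0. Lengths are in m, angles in rad, forces in N, time in s.
With the tool pointing down it reaches from about 0.4 to 0.75 m from the base axis. Payload 19.5 kg.
Tool frame: the origin (TCP) lies at the very end of the fingers, on their centre line; the grasp point (between the pads) lies 19 mm behind it; z points along the fingers, y is the line along which they close (so a half turn about z gives the same grasp; the last joint's range is limited). The gripper opens to 85 mm and grips with 20 to 120 N. Pads are 22 mm wide; open, the fingers measure 114 mm over their backs; the gripper's body (76 mm by 85 mm) begins 54 mm behind the grasp point. The pads swing forward as they close: fully open they stand 13 mm farther back than shut.
Start: joints at [-1.161, 0.707, -0.028, 1.485, 0.022, 0.951, -0.075], TCP at [0.251, 0.517, 0.231] pointing down, gripper open.
Joint ranges: [-2.71, 2.71], [-0.32, 2.16], [-1.57, 1.52], [0, 2.45], [-1.46, 4.6], [0, 2.02], [-2.83, 2.83]. Speed limits (rad/s): [1.89, 1.89, 2.57, 2.57, 3.01, 3.01, 3.01].

## Interface

Orientations are given as [roll, pitch, yaw] about the fixed x, y, z axes, in that order (R = Rz(yaw) Ry(pitch) Rx(roll)).
In Python, from bench import ctrl gives the robot as it stands.
- The arm moves only by the shell command python3 -m inch 'ROWS' [OPENING] [FORCE]. ROWS is JSON, a list of rows, each a list of 6 numbers: the shift along the tool's x, y, z in m, then the turn, a rotation vector about the tool's x, y, z in rad. A call has 1 to 12 rows; each row shifts and turns the commanded pose from where the row before left it, along the tool's axes as they then stand; what a row does not reach is not made up. A row lasts 1/8 s, in which the tool goes at most 62.5 mm and 10.7 degrees, less where a joint would pass 70% of its speed; a pose out of reach is approached as far as the arm can. A call is refused whole if a number of a shift passes 0.0625 or a number of a turn 0.188, either way. A call with a gripper value outside its range is refused whole. OPENING is the opening, from -1 (shut) to 1 (fully open), so that 0 is half open, set as the call begins (- or left out, the last holds). The fingers move at their own pace and stop on an object; FORCE is the grip in N (left out, the last holds). Time passes only in rows, so rows that do not move let the fingers close. It gives the time, the measured TCP pose, the force, the opening and the grip force at its end, in the units of the state.
- ctrl.state(): the state, without advancing time (a new reading comes with each control period).
- ctrl.camera(name): name is "scene" or "top"; returns (picture, depth): 480x640x3 uint8, blue, green, red; 480x640 float32, m along the optical axis (not along the pixel's ray), 0 where there is no reading.
- ctrl.camera_model(name): a dict with "fovy" (degrees; the focal length in pixels is half the picture's height over the tangent of half this angle, whatever the lens; pixels are square), "cx", "cy" (the principal point, pixels), "position" and "orientation" of the camera in the world. Camera axes: x right, y down, z forward; pixel columns grow to the right and rows downward; lengths in m; the calibration is good to about 2 mm. A picture is of the moment at which its call begins. camera_model takes no time and is no camera call.
- ctrl.job_done(): hands the job in; it is judged then, once.
The state is a dict: "time_s": time; "qpos": joint angles; "qvel": joint speeds; "joint_efforts": joint torques, N m; "tool_pos": TCP position; "tool_rot": TCP orientation; "ft_force": force on the tool from outside, world axes, zero at the start; "wrist_torque": the same for the moment, N m; "width": finger opening in m; "grip_force": force on a finger pad.
Only numpy, scipy, OpenCV 4.12 (cv2) and the standard library are available. Lean on these libraries where they do the work, as an engineer would, in place of code of your own. Each camera call takes 0.05 s, during which the arm holds its last target. There are 200 camera calls.

## Working session

There is one attempt and no reset: what is moved stays moved. The work goes in short steps, Python scripts to look and compute and a shell command to move; the robot and the scene stay as the last step left them, time stands still between calls to the robot, and variables do not carry over. Pictures are saved under pics/ and viewed, at most 10 in all, crops included, and the job is handed in when it is done.

```bash
mkdir -p pics
cat > h.py <<'E'
import numpy as np, cv2
from scipy.spatial.transform import Rotation as R
from bench import ctrl
def cam(n):
    p,d=ctrl.camera(n); return p,d,ctrl.camera_model(n)
def cloud(d,m):
    f=240/np.tan(np.radians(m['fovy'])/2)
    v,u=np.mgrid[:480,:640]
    P=np.stack([(u-m['cx'])/f*d,(v-m['cy'])/f*d,d],-1)
    o=np.array(m['orientation'],float)
    Rm=o if o.shape==(3,3) else (R.from_euler('xyz',o) if o.size==3 else R.from_quat(o)).as_matrix()
    return P@Rm.T+np.array(m['position'])
E
python3 - <<'E'
from h import *
for n in('scene','top'):
    p,d,m=cam(n); print(m); cv2.imwrite(f'pics/{n}.png',p); np.savez(f'{n}.npz',p=p,d=d)
    print((d>0).mean())
s=ctrl.state(); print(s['time_s'],s['tool_pos'],s['tool_rot'],s['width'],s['ft_force'])
E
```

```text
{'fovy': 57.538424713378845, 'cx': 327.1487380471394, 'cy': 230.73269533819055, 'position': array([ 0.94398104, -0.6480735 ,  0.65412959]), 'orientation': array([-2.21150692, -0.00915459,  0.59399333])}
0.9960286458333333
{'fovy': 53.8318620075689, 'cx': 310.7500686955526, 'cy': 243.79520085857402, 'position': array([ 0.44450663, -0.0262291 ,  1.14862655]), 'orientation': array([-3.09067883e+00,  2.75936923e-03, -1.59032301e+00])}
0.9959928385416666
0.1 [0.25094946 0.51708773 0.23089187] [-3.14061515e+00  5.30830025e-05  2.68977852e+00] 0.08536530887783127 [ 0.19486562 -0.85894796  0.52281824]
```

View pics/top.png

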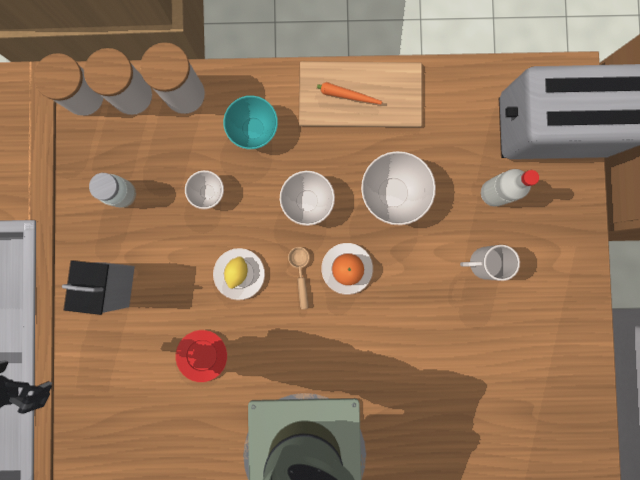

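View pics/scene.png

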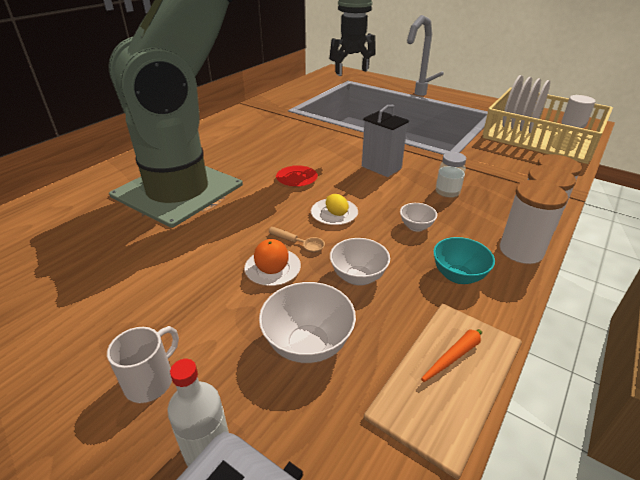

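The top view shows the lemon at (235,272), the orange at (348,269), and the bowls: small (204,190), middle (307,198), large (398,188). The grater is at (95,288), and the gripper is at the left edge near (20,393). The scene view agrees: lemon (337,205), middle bowl (360,260).

Run:
```python
from h import *
seeds={'top':dict(small=(204,190),mid=(307,198),large=(398,188),lemon=(235,272),orange=(348,269)),
'scene':dict(small=(419,217),mid=(360,260),large=(307,320),lemon=(337,205),orange=(270,257))}
for n in seeds:
    z=np.load(n+'.npz'); m=ctrl.camera_model(n); C=cloud(z['d'],m); hsv=cv2.cvtColor(z['p'],cv2.COLOR_BGR2HSV)
    t=C[330:420,500:560] if n=='top' else C[290:330,60:100]
    print(n,'table z',np.median(t[...,2]))
    H,S,V=[hsv[...,i].astype(int) for i in range(3)]
    for k,s in seeds[n].items():
        if k=='lemon': mk=(abs(H-27)<8)&(S>130)&(V>80)
        elif k=='orange': mk=(H<16)&(S>190)&(V>100)
        else: mk=(S<70)&(V>70)
        _,L,st,ce=cv2.connectedComponentsWithStats(mk.astype(np.uint8),connectivity=4)
        v,u=np.mgrid[:480,:640]
        dd=np.where(L>0,np.hypot(u-s[0],v-s[1]),1e9); l=L.flat[dd.argmin()]
        r=(L==l)&(z['d']>0); P=C[r]; top=np.percentile(P[:,2],98)
        if k in('lemon','orange'):
            print(k,r.sum(),'centroid',P.mean(0).round(4),'top',top.round(4),'ext',np.ptp(P,axis=0).round(3),'bbox mid',((P.max(0)+P.min(0))/2).round(4))
        else:
            Q=P[P[:,2]>top-.006]; A=np.c_[Q[:,:2],np.ones(len(Q))]; x=np.linalg.lstsq(A,(Q[:,:2]**2).sum(1),rcond=None)[0]
            c=x[:2]/2; print(k,r.sum(),'c',c.round(4),'r',np.sqrt(x[2]+c@c).round(4),'top',top.round(4))
    if n=='top':
        for k,(u,v) in dict(gr=(85,280),grcorner=(68,308),jar=(108,185)).items(): print(k,C[v,u].round(3))
s=ctrl.state(); print(R.from_euler('xyz',s['tool_rot']).as_matrix().round(3))
```

```text
top table z -0.0005584987916926742
small 1192 c [0.6347 0.2253] r 0.0431 top 0.0468
mid 2373 c [ 0.6083 -0.0163] r 0.0609 top 0.0601
large 4295 c [ 0.6245 -0.2254] r 0.0816 top 0.0762
lemon 510 centroid [0.4387 0.1518 0.0504] top 0.0601 ext [0.07  0.05  0.032] bbox mid [0.4384 0.1534 0.0473]
orange 305969 centroid [ 0.5521 -0.0556 -0.0666] top 0.1814 ext [1.777 2.643 1.148] bbox mid [ 0.676  -0.0777 -0.1953]
gr [0.429 0.448 0.161]
grcorner [0.371 0.484 0.159]
jar [0.637 0.422 0.111]
scene table z 0.0009473233223760147
small 794 c [0.6348 0.2238] r 0.0431 top 0.0458
mid 2156 c [ 0.6082 -0.0182] r 0.061 top 0.0597
large 6000 c [ 0.6244 -0.2274] r 0.0818 top 0.0762
lemon 389 centroid [0.447  0.1408 0.0437] top 0.0594 ext [0.105 0.095 0.059] bbox mid [0.4234 0.1733 0.0322]
orange 921 centroid [ 0.4527 -0.1243  0.0583] top 0.0788 ext [0.125 0.11  0.08 ] bbox mid [ 0.4159 -0.0932  0.0405]
[[-0.9    0.437 -0.   ]
 [ 0.437  0.9   -0.001]
 [-0.    -0.001 -1.   ]]
```

Lemon is near (0.438, 0.152), top 0.060. Middle bowl is at (0.608, -0.017), rim 0.060. Both views agree, so I'll rise and shut the fingers first, then cross to above the lemon.

```bash
python3 -m inch '[[0,0,-0.01,0,0,0],[0,0,-0.02,0,0,0],[0,0,-0.02,0,0,0],[0,0,-0.02,0,0,0],[0,0,0,0,0,0]]' -1
python3 -m inch '[[-0.014,-0.01,0,0,0,0],[-0.028,-0.021,0,0,0,0],[-0.032,-0.024,0,0,0,0],[-0.032,-0.024,0,0,0,0],[-0.032,-0.024,0,0,0,0],[-0.032,-0.024,0,0,0,0],[-0.032,-0.024,0,0,0,0],[-0.032,-0.024,0,0,0,0],[-0.032,-0.024,0,0,0,0],[-0.032,-0.024,0,0,0,0],[-0.02,-0.015,0,0,0,0],[-0.01,-0.008,0,0,0,0]]'
python3 -m inch '[[0,0,0,0,0,0],[0,0,0,0,0,0]]'
```

```text
time_s: 0.72
tool_pos: [0.2512, 0.5176, 0.3028]
tool_rot: [3.139, -0.0, 2.69]
ft_force: [-1.0, 0.0, -0.8]
width: 0.0
grip_force: 0.0
time_s: 2.22
tool_pos: [0.439, 0.1517, 0.301]
tool_rot: [-3.141, -0.0, 2.688]
ft_force: [-0.1, 1.1, 0.2]
width: 0.0
grip_force: 0.0
time_s: 2.48
tool_pos: [0.4383, 0.1538, 0.3012]
tool_rot: [3.142, -0.0, 2.691]
ft_force: [0.7, 0.3, -0.1]
width: 0.0002
grip_force: 0.0
```

```bash
python3 -m inch '[[0,0,0.015,0,0,0],[0,0,0.025,0,0,0],[0,0,0.025,0,0,0],[0,0,0.025,0,0,0],[0,0,0.025,0,0,0],[0,0,0.025,0,0,0],[0,0,0.025,0,0,0],[0,0,0.02,0,0,0],[0,0,0.01,0,0,0],[0,0,0.006,0,0,0],[0,0,0,0,0,0],[0,0,0,0,0,0]]'
python3 -c "
from h import *
for n in('scene','top'):
    p=ctrl.camera(n)[0]; cv2.imwrite(f'pics/{n}2.png',p)
a=cv2.imread('pics/scene2.png')[60:300,200:500]; b=cv2.imread('pics/top2.png')[150:390,130:430]; cv2.imwrite('pics/two.png',np.hstack([a,b]))"
```

```text
time_s: 3.98
tool_pos: [0.4389, 0.1529, 0.1008]
tool_rot: [3.141, 0.0, 2.69]
ft_force: [-0.6, -0.1, -0.9]
width: -0.0
grip_force: 0.0
```

View pics/two.png

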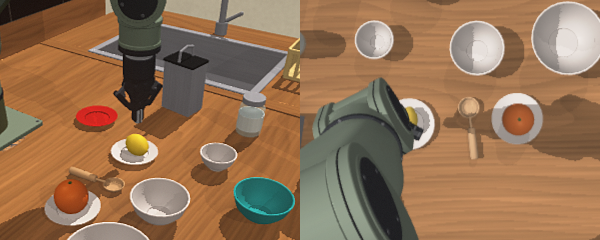

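The left crop shows the shut fingertips at (138,122), right above the lemon at (137,145) and clear of it. I'll dwell, then rise, cross and descend.

```bash
python3 -m inch '[[0,0,0,0,0,0],[0,0,0,0,0,0],[0,0,0,0,0,0],[0,0,0,0,0,0],[0,0,0,0,0,0],[0,0,0,0,0,0],[0,0,0,0,0,0],[0,0,0,0,0,0],[0,0,0,0,0,0],[0,0,0,0,0,0],[0,0,0,0,0,0],[0,0,0,0,0,0]]'
python3 -m inch '[[0,0,0,0,0,0],[0,0,0,0,0,0],[0,0,0,0,0,0],[0,0,0,0,0,0],[0,0,0,0,0,0],[0,0,0,0,0,0],[0,0,0,0,0,0],[0,0,0,0,0,0]]'
python3 -m inch '[[0,0,-0.01,0,0,0],[0,0,-0.02,0,0,0],[0,0,-0.025,0,0,0],[0,0,-0.025,0,0,0],[0,0,-0.02,0,0,0],[0,0,-0.015,0,0,0],[0,0,-0.005,0,0,0],[0,0,0,0,0,0]]'
python3 -m inch '[[-0.01,-0.003,0,0,0,0],[-0.023,-0.008,0,0,0,0],[-0.028,-0.01,0,0,0,0],[-0.028,-0.01,0,0,0,0],[-0.028,-0.01,0,0,0,0],[-0.028,-0.01,0,0,0,0],[-0.028,-0.01,0,0,0,0],[-0.025,-0.008,0,0,0,0],[-0.018,-0.006,0,0,0,0],[-0.01,-0.004,0,0,0,0],[0,0,0,0,0,0],[0,0,0,0,0,0]]'
```

```text
time_s: 5.58
tool_pos: [0.4387, 0.1528, 0.1003]
tool_rot: [-3.141, -0.0, 2.69]
ft_force: [-0.2, -0.4, 0.2]
width: -0.0001
grip_force: 0.0
time_s: 6.58
tool_pos: [0.4387, 0.1528, 0.1003]
tool_rot: [-3.141, -0.0, 2.69]
ft_force: [-0.1, -0.6, -0.9]
width: -0.0001
grip_force: 0.0
time_s: 7.58
tool_pos: [0.4387, 0.1528, 0.2204]
tool_rot: [3.141, 0.0, 2.69]
ft_force: [-0.3, 0.3, -0.7]
width: 0.0004
grip_force: 0.0
time_s: 9.07
tool_pos: [0.6072, -0.0164, 0.2202]
tool_rot: [3.142, -0.0, 2.69]
ft_force: [0.2, -0.4, 0.6]
width: -0.0001
grip_force: 0.0
```

```bash
python3 -m inch '[[0,0,0.01,0,0,0],[0,0,0.02,0,0,0],[0,0,0.025,0,0,0],[0,0,0.025,0,0,0],[0,0,0.02,0,0,0],[0,0,0.015,0,0,0],[0,0,0.01,0,0,0],[0,0,0.005,0,0,0],[0,0,0,0,0,0],[0,0,0,0,0,0],[0,0,0,0,0,0],[0,0,0,0,0,0]]'
python3 -m inch '[[0,0,0,0,0,0],[0,0,0,0,0,0],[0,0,0,0,0,0],[0,0,0,0,0,0],[0,0,0,0,0,0],[0,0,0,0,0,0],[0,0,0,0,0,0],[0,0,0,0,0,0],[0,0,0,0,0,0],[0,0,0,0,0,0],[0,0,0,0,0,0],[0,0,0,0,0,0]]'
python3 -m inch '[[0,0,0,0,0,0],[0,0,0,0,0,0],[0,0,0,0,0,0],[0,0,0,0,0,0],[0,0,0,0,0,0],[0,0,0,0,0,0],[0,0,0,0,0,0],[0,0,0,0,0,0]]'
python3 -c "
from h import *
cv2.imwrite('pics/scene3.png',ctrl.camera('scene')[0])"
```

```text
time_s: 10.58
tool_pos: [0.6076, -0.017, 0.0905]
tool_rot: [3.142, 0.0, 2.69]
ft_force: [0.3, -0.1, -0.5]
width: -0.0
grip_force: 0.0
time_s: 12.08
tool_pos: [0.6075, -0.017, 0.0903]
tool_rot: [-3.141, 0.0, 2.69]
ft_force: [0.5, -0.3, 0.5]
width: -0.0
grip_force: 0.0
time_s: 13.08
tool_pos: [0.6075, -0.017, 0.0903]
tool_rot: [-3.141, -0.0, 2.69]
ft_force: [-0.6, -0.8, 0.3]
width: 0.0002
grip_force: 0.0
```

View pics/scene3.png

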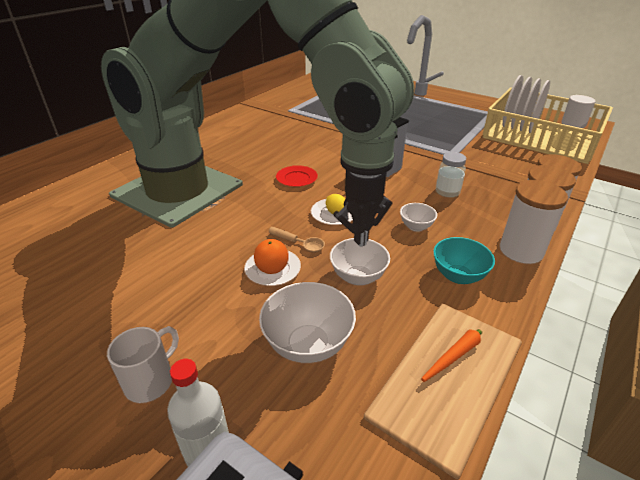

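The fingertips are at (361,243), over the middle bowl at (360,260), and nothing has moved.

```bash
python3 -c "
from bench import ctrl
print(ctrl.job_done())"
```

```text
the job is handed in; nothing more can be done
None
```

I pointed at the lemon for over 2 s, then at the middle-sized bowl for over 2 s, and handed the job in still pointing there; the last picture shows nothing moved, but no verdict came back.

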